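# Index the press turret to the fourth anvil and seat the ram

### The arm

A 6-joint arm with a two-finger parallel gripper is mounted at the origin on the work surface. World frame = base frame: x ahead of the robot, y to its left, z up, the work surface at z = 0. Lengths are in m, angles in rad, forces in N, time in s.
With the tool pointing down it reaches from about 0.325 to 0.85 m from the base axis. Payload 4.4 kg.
Tool frame: the origin (TCP) lies midway between the tips of the shut fingers; the grasp point (between the pads) lies 19 mm behind it; z points along the fingers, y is the line along which they close (so a half turn about z gives the same grasp; the last joint's range is limited). The gripper opens to 94 mm and grips with 3 to 60 N. Pads are 16 mm wide; open, the fingers measure 119 mm over their backs; the gripper's body (75 mm by 177 mm) begins 78 mm behind the grasp point.
Start: joints at [-1.333, 0.207, 1.542, -0, 1.393, -0.15], TCP at [0.217, -0.532, 0.205] pointing down, gripper open.
Joint ranges: [-2.73, 2.73], [-0.86, 2.22], [0.23, 2.46], [-1.11, 4.25], [0.08, 2.63], [-2.82, 2.82]. Speed limits (rad/s): [2.79, 2.79, 3.14, 3.14, 3.14, 3.14].

### API

Orientations are given as a 3x3 rotation matrix whose columns are the frame's x, y, z axes.
In Python, from station import manip, move_gripper, state, optics, finder gives the robot as it stands. Calls block until the motion is done:
- manip.move_ptp(position, orientation): joint-space move of the TCP to a pose.
- manip.movel(position, rot=None, v=0.15, guard=None): straight line of the TCP; rot=None keeps the orientation; v is the mean speed in m/s. With guard (N) it stops when the force on the tool has changed by that much, and returns True; else False.
- manip.move_j(angles): joint-space move.
- move_gripper(opening): finger opening in m; the grip force is fixed at half the most; returns when the fingers have stopped.
- manip.dwell(seconds).
- manip.inverse_kinematics(position, orientation): joint angles nearest the present ones, or None.
- state(): the state.
- optics.get_image(name): name is "scene" or "top" or "wrist"; returns a dict with "color" (400x640x3 uint8, red, green, blue), "fx", "fy", "cx", "cy" (pixels), "pose" (4x4, takes a point from camera to world coordinates). Camera axes: x right, y up, looking along -z (the intrinsics and any distortion apply to the point x, -y, -z); pixel columns grow to the right and rows downward; lengths in m; the calibration is good to about 2 mm. A picture is of the moment at which its call begins. There is no depth.
A pose or a line that the arm cannot do raises manip.MotionError and nothing moves.
- manip.finish_job(): hands the job in; it is judged then, once.
Trained networks look in a picture, given as the dict that the camera call returned (one of the last four; its "shot" number tells which), for a name from the list of things; names that differ only in an ending like _2 or _b are one class to them, and where a whole thing is asked for, a point or a joint stands for the part that bears it (a point fixed in the world has none). Each returns a list of dicts, best first, with "conf" (0 to 1); they miss things now and then, are a little off and sometimes report something else, mostly with a low value. They report only what shows in the picture. A call takes as long as a camera call.
- finder.trace(picture, target): "pixels" (400x640 bool, what is visible of it).
- finder.pinpoint(picture, target): "location" ([x, y, z] in m, in world coordinates, good to about 4 mm: a listed point, or the origin of a listed thing).
The state is a dict: "time": time; "qpos": joint angles; "joint_velocities": joint speeds; "effort": joint torques, N m; "tool_pos": TCP position; "tcp_rot": TCP orientation; "wrist_force": force on the tool from outside, world axes, zero at the start; "torque": the same for the moment, N m; "gripper_width": finger opening in m; "grasp_force": force on a finger pad.
Only numpy, scipy, OpenCV 4.12 (cv2) and the standard library are available. Lean on these libraries where they do the work, as an engineer would, in place of code of your own. Each camera call takes 0.05 s, during which the arm holds its last target. There are 200 camera calls.

### The job

On the bench press, turn the detented turret clockwise (seen from above), click by click, until the fourth anvil stands under the ram, caught in its click, and never on past it; count the anvils clockwise as seen from above, with the red one as number one. Then push the orange ram cap straight down until the ram's foot bears on that anvil with about 15 N, never more than 20 N, and let go, leaving the ram down on the anvil. Leave the drill, the flowerpot and the two wing nuts where they are.

Things in the scene. Friction and masses are not known exactly. Their poses are not given: they have to be found in the camera images.
- press: Green bench hand press, fixed to the bench: base plate 240 x 310 x 15 mm. Origin on the turret's axis at bench height, z up. The ram stands 85 mm from that axis towards the press's own +y, held by a bracket (50 mm wide, top 120 mm above the bench) on a column 120 to 162 mm out along +y.
- turret: Turret: aluminium disc 204 mm across, top 47 mm above the bench, on a vertical axis. Origin on the axis at bench height, x axis towards the red anvil, z up. Eight round anvils (28 mm across, tops 61 to 65 mm above the bench) stand every 45 degrees at 85 mm radius; clockwise from above they are numbers 1 (red) to 8. At the start number 4 is two to four clicks short of the ram, turning clockwise.
- handle (a point): Centre of the black T-handle on the turret's shaft: a bar 56 mm long along the turret's x axis, 14 mm thick along its y, 35 mm tall, centre on the turret axis, 124.5 mm above the bench; below it only an 18 mm shaft. Sprung clicks come every 45 degrees, each with an anvil exactly under the ram; turning takes up to about 0.5 N m, and let go within 15 degrees of a click it falls in.
- red_anvil (a point): Centre of the top of the red anvil (number 1), 85 mm from the turret axis, 65 mm above the bench.
- ram: Ram: steel shaft 18 mm across with a brass foot 26 mm across, sliding straight down up to 40 mm; stays where left (friction 6 N, weight 4 N); up at the start. Origin on its axis, 91 mm above the bench when up. The foot is screwed out below the origin by an unknown 0 to 22 mm, so it meets the fourth anvil (top 65 mm above the bench) after 4 to 26 mm of travel: feel for it.
- ram_cap (a point): Centre of the top face of the orange cap on the ram, 36 mm across, 168 mm above the bench when the ram is up: push here from above. The cap sits on a stiff spring, which gives 1 mm for each 10 N and bottoms at 4 mm.
- drill: Yellow cordless drill lying on its side, about 200 x 200 x 70 mm, a bystander; origin under its barrel.
- flowerpot: Green ceramic flowerpot, 120 mm across, 105 mm tall, a bystander; origin at the centre of its underside.
- wing_nut_a: Steel wing nut, about 40 mm wide and 20 mm tall, lying on the press's base plate; a bystander. Origin under its centre.
- wing_nut_b: The other steel wing nut, same size, also on the base plate; a bystander.

How it is judged:
On the way, in this order (a step that is already met when the one before it is completed fails the run):
1. the fourth anvil is in its click under the ram (x of red_anvil in the frame of press between -0.066 and -0.054 m and y of red_anvil in the frame of press between -0.066 and -0.054 m), for 0.3 s.
2. the ram's foot bears on the anvil with more than 9 N (contact force between ram and turret above 9 N), for 0.2 s.
At the end, for the whole second after the job is handed in: The fourth anvil is in its click under the ram (within about 4 degrees), the ram has been pressed on it with more than 9 N for 0.2 s and is left resting on it (more than 0.5 N), and turret and ram are still and released (all of step 1 and contact force between ram and turret above 0.5 N and angular speed of turret below 0.05 rad/s and linear speed of ram below 0.01 m/s); the robot touches nothing.
It fails at once if the turret is turned more than about 20 degrees past the fourth anvil, or the wrong way round (x of red_anvil in the frame of press below -0.04 m and y of red_anvil in the frame of press above -0.035 m).
It fails at once if the ram is pressed on the turret with more than 20 N (contact force between ram and turret above 20 N).
It fails at once if the drill, the flowerpot or a wing nut is moved by more than 30 mm (distance of any of drill, flowerpot, wing_nut_a, wing_nut_b from where it was at the start of the episode above 0.03 m).
It also fails if it takes over 67 s, if anything falls off the work surface, if the arm or the gripper's body presses on something with over 40 N, if the wrist force passes 120 N, or if a joint passes its speed limit or range.

## Working session

There is one attempt and no reset: what is moved stays moved. The work goes in short steps, each a Python script; the robot and the scene stay as the last script left them, time stands still between calls to the robot, and variables do not carry over. Pictures are saved under pics/ and viewed, at most 10 in all, crops included, and the job is handed in when it is done.

```bash
ls; mkdir -p pics; cat > h.py <<'E'
import numpy as np, cv2
from station import manip, move_gripper, state, optics, finder
def snap(cam,name):
    p=optics.get_image(cam); cv2.imwrite(f'pics/{name}.png',p['color'][:,:,::-1]); return p
def pix(p,X):
    c=np.linalg.inv(p['pose'])@np.append(X,1); return p['fx']*c[0]/-c[2]+p['cx'], p['fy']*-c[1]/-c[2]+p['cy']
E
python3 - <<'E'
from h import *
for cam in ('scene','top'):
    p=snap(cam,cam)
    print(cam,[k for k in p], p['pose'][:3,3].round(3))
    for t in ('press','turret','handle','red_anvil','ram','ram_cap','drill','flowerpot','wing_nut_a'):
        for d in finder.pinpoint(p,t)[:2]:
            print(t,np.round(d['location'],4),round(d['conf'],2),np.round(pix(p,d['location'])))
print(state()['time'])
E
```

```text
pics
scene ['color', 'fx', 'fy', 'cx', 'cy', 'pose', 'shot'] [ 1.077 -0.136  1.035]
press [ 0.5863 -0.0164 -0.0013] 0.96 [312. 229.]
press [0.5701 0.066  0.1692] 0.53 [338. 186.]
turret [ 0.5901 -0.0178  0.0013] 0.79 [312. 229.]
handle [ 0.5886 -0.0123  0.1254] 0.87 [313. 208.]
red_anvil [ 0.6664 -0.0031  0.0643] 0.8 [325. 242.]
red_anvil [ 5.864e-01 -1.770e-02  1.000e-04] 0.67 [312. 229.]
ram [0.5709 0.0659 0.0883] 0.61 [337. 202.]
ram [ 0.547  -0.3942 -0.0023] 0.4 [184. 255.]
ram_cap [0.5681 0.0657 0.1683] 0.7 [337. 186.]
ram_cap [ 0.5827 -0.0197 -0.0019] 0.28 [311. 228.]
drill [ 0.5218  0.4738 -0.001 ] 0.65 [449. 168.]
flowerpot [ 0.5497 -0.3956 -0.0033] 0.75 [184. 256.]
wing_nut_a [ 0.7085 -0.0957  0.0164] 0.64 [298. 272.]
wing_nut_a [ 0.5098 -0.1198  0.0152] 0.5 [272. 215.]
top ['color', 'fx', 'fy', 'cx', 'cy', 'pose', 'shot'] [0.429 0.038 1.401]
press [ 0.5849 -0.0134 -0.0007] 0.67 [339. 196.]
turret [ 0.5883 -0.0181  0.0028] 0.61 [340. 195.]
handle [ 0.588  -0.019   0.1252] 0.95 [342. 191.]
red_anvil [0.6697 0.0011 0.0634] 0.93 [336. 169.]
ram [0.5715 0.0682 0.0862] 0.56 [315. 197.]
ram_cap [0.5688 0.0666 0.1621] 0.5 [315. 195.]
drill [ 0.5242  0.4712 -0.0055] 0.73 [202. 212.]
flowerpot [ 0.5505 -0.3913  0.0023] 0.8 [446. 207.]
wing_nut_a [ 0.5093 -0.1228  0.0166] 0.58 [371. 218.]
wing_nut_a [ 0.704  -0.0941  0.0138] 0.52 [362. 163.]
1.0
```

```bash
python3 - <<'E'
from h import *
a=cv2.imread('pics/scene.png')[130:300,220:420]; b=cv2.imread('pics/top.png')[120:240,270:420]
cv2.imwrite('pics/v1.png',np.hstack([cv2.resize(a,(400,340),interpolation=2),cv2.resize(b,(400,340),interpolation=2)]))
print(state()['tcp_rot'].round(3))
c=np.array([.5878,-.0165,.1245])
def R(a): # tool y along angle a, z down
    y=np.array([np.cos(a),np.sin(a),0]); z=np.array([0,0,-1.]); return np.c_[np.cross(y,z),y,z]
for a0 in (11.4,191.4):
    print(a0,[None if (q:=manip.inverse_kinematics(c-[0,0,.019],R(np.radians(a0-d)))) is None else q.round(2) for d in (0,45,90,135)])
E
```

```text
[[ 0.926  0.378  0.   ]
 [ 0.378 -0.926  0.   ]
 [ 0.    -0.    -1.   ]]
11.4 [array([-0.18,  0.33,  1.6 , -0.  ,  1.21, -0.37]), array([-0.18,  0.33,  1.6 , -0.  ,  1.21,  0.41]), array([-0.18,  0.33,  1.6 , -0.  ,  1.21,  1.2 ]), array([-0.18,  0.33,  1.6 , -0.  ,  1.21,  1.98])]
191.4 [array([-0.18,  0.33,  1.6 , -0.  ,  1.21,  2.77]), array([-0.18,  0.33,  1.6 , -0.  ,  1.21, -2.73]), array([-0.18,  0.33,  1.6 , -0.  ,  1.21, -1.94]), array([-0.18,  0.33,  1.6 , -0.  ,  1.21, -1.16])]
```

View pics/v1.png

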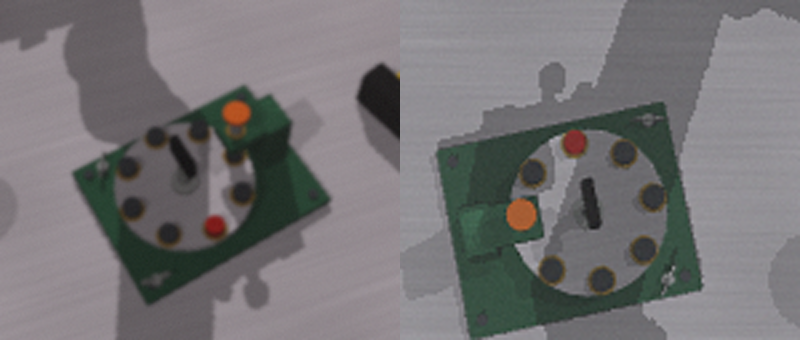

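```bash
cat >> h.py <<'E'
C=np.array([.5878,-.0165,.1055])
def R(deg):
    a=np.radians(deg); y=np.array([np.cos(a),np.sin(a),0]); z=np.array([0,0,-1.]); return np.c_[np.cross(y,z),y,z]
def rep(s=''):
    t=state(); print(s,'t%.2f'%t['time'],'p',t['tool_pos'].round(4),'F',np.round(t['wrist_force'],1),'M',np.round(t['torque'],2),'w%.4f'%t['gripper_width'],'g%.1f'%t['grasp_force'],'j6 %.3f'%t['qpos'][5])
    return t
E
python3 - <<'E'
from h import *
manip.move_ptp(C+[0,0,.1],R(11.4)); rep('above')
move_gripper(.08)
print(manip.movel(C,v=.1,guard=8)); rep('down')
move_gripper(.03); rep('grip')
for d in range(5,46,5):
    manip.move_j(manip.inverse_kinematics(C,R(11.4-d))); t=rep(d)
    if np.linalg.norm(t['wrist_force'])>40: break
p=snap('top','t1')
for k in('handle','red_anvil'):print(k,[(d['location'].round(4) if hasattr(d['location'],'round') else d['location'],d['conf']) for d in finder.pinpoint(p,k)[:1]])
E
```

```text
above t3.27 p [ 0.5878 -0.0175  0.2055] F [-0.1 -0.8  0.3] M [-0.01 -0.07 -0.04] w0.0939 g0.0 j6 -0.374
False
down t4.87 p [ 0.5886 -0.0166  0.1064] F [ 0.4 -0.2 -0.7] M [-0.01 -0.09  0.03] w0.0802 g0.0 j6 -0.374
grip t5.37 p [ 0.587  -0.0167  0.1058] F [-4.5 -1.8  4.4] M [-0.19  0.71  0.04] w0.0563 g30.0 j6 -0.374
5 t5.62 p [ 0.5871 -0.0167  0.1058] F [-4.6 -0.8  5.2] M [-0.12  0.8   0.53] w0.0560 g30.0 j6 -0.290
10 t5.87 p [ 0.5871 -0.0167  0.1058] F [-4.6 -1.8  5.6] M [-0.24  0.86  0.16] w0.0554 g30.0 j6 -0.202
15 t6.12 p [ 0.5871 -0.0167  0.1058] F [-5.  -0.3  5.2] M [-0.1   0.85  0.3 ] w0.0560 g30.0 j6 -0.115
20 t6.37 p [ 0.5871 -0.0167  0.1058] F [-4.8 -0.2  4.9] M [-0.16  0.93  0.14] w0.0558 g30.0 j6 -0.027
25 t6.62 p [ 0.5871 -0.0167  0.1058] F [-5.  -1.4  5.1] M [-0.17  0.87 -0.16] w0.0559 g30.0 j6 0.060
30 t6.87 p [ 0.5872 -0.0165  0.1058] F [-4.4 -1.5  4.3] M [-0.14  0.87 -0.12] w0.0559 g30.0 j6 0.148
35 t7.12 p [ 0.5873 -0.0164  0.1058] F [-3.7 -0.3  5.5] M [-0.02  0.77 -0.34] w0.0558 g30.0 j6 0.236
40 t7.37 p [ 0.5874 -0.0163  0.1059] F [-4.4 -0.6  5.5] M [ 0.07  0.82 -0.34] w0.0554 g30.0 j6 0.322
45 t7.62 p [ 0.5874 -0.0163  0.1059] F [-3.9  0.2  6. ] M [0.12 0.84 0.12] w0.0558 g30.0 j6 0.408
handle [([0.5854, -0.0164, 0.1275], 0.61)]
red_anvil [([0.5855, -0.0199, 0.1262], 0.25)]
```

```bash
python3 - <<'E'
from h import *
for d in range(50,136,5):
    manip.move_j(manip.inverse_kinematics(C,R(11.4-d)))
    if d>85 or d%15==0: t=rep(d)
    if np.linalg.norm(state()['wrist_force'])>40: print('stop',d);break
move_gripper(.075); rep('open')
manip.movel(C+[0,0,.12],v=.12)
manip.move_ptp([.45,-.25,.25],R(-123.6+0))
for cam in('top','scene'):
    p=snap(cam,cam+'2')
    for k in('handle','red_anvil','ram_cap','ram','press'):print(k,[(np.round(d['location'],4),round(d['conf'],2)) for d in finder.pinpoint(p,k)[:1]])
a=cv2.imread('pics/scene2.png')[130:300,220:420]; b=cv2.imread('pics/top2.png')[120:240,270:420]
cv2.imwrite('pics/v2.png',np.hstack([cv2.resize(a,(400,340),interpolation=2),cv2.resize(b,(400,340),interpolation=2)]))
rep()
E
```

```text
60 t8.52 p [ 0.5876 -0.0164  0.1059] F [-3.2 -0.4  4.4] M [0.09 0.78 0.32] w0.0562 g30.0 j6 0.668
75 t9.27 p [ 0.5876 -0.0166  0.1059] F [-3.9 -1.1  5.2] M [ 0.21  0.83 -0.25] w0.0561 g30.0 j6 0.931
90 t10.02 p [ 0.5877 -0.0167  0.1058] F [-3.6 -1.6  5.1] M [0.33 0.75 0.16] w0.0558 g30.0 j6 1.191
95 t10.27 p [ 0.5878 -0.0167  0.1058] F [-3.5 -2.2  6.1] M [0.2  0.66 0.13] w0.0556 g30.0 j6 1.278
100 t10.52 p [ 0.5879 -0.0168  0.1058] F [-3.7 -1.7  5.5] M [0.22 0.72 0.18] w0.0558 g30.0 j6 1.365
105 t10.77 p [ 0.5878 -0.0169  0.1058] F [-4.1 -3.1  5. ] M [0.25 0.62 0.45] w0.0554 g30.0 j6 1.452
110 t11.02 p [ 0.5879 -0.0169  0.1058] F [-4.5 -3.3  3.8] M [0.22 0.61 0.18] w0.0558 g30.0 j6 1.540
115 t11.27 p [ 0.5879 -0.017   0.1059] F [-5.  -2.7  6.2] M [ 0.17  0.61 -0.31] w0.0559 g30.0 j6 1.627
120 t11.52 p [ 0.5878 -0.0171  0.1058] F [-5.  -4.3  5.3] M [ 0.12  0.62 -0.35] w0.0562 g30.0 j6 1.715
125 t11.77 p [ 0.5878 -0.0172  0.1058] F [-4.1 -2.6  5.3] M [ 0.1   0.66 -0.33] w0.0558 g30.0 j6 1.803
130 t12.02 p [ 0.5878 -0.0172  0.1058] F [-4.  -3.1  5.3] M [-0.01  0.59 -0.25] w0.0559 g30.0 j6 1.890
135 t12.27 p [ 0.5877 -0.0172  0.1058] F [-4.7 -3.   5.5] M [0.07 0.58 0.12] w0.0553 g30.0 j6 1.976
open t12.78 p [ 0.5879 -0.0164  0.1054] F [-0.1  1.1  0.3] M [ 0.06 -0.03  0.  ] w0.0749 g0.0 j6 1.981
handle [(array([ 0.5876, -0.0178,  0.1276]), 0.91)]
red_anvil [(array([ 0.5403, -0.0874,  0.0654]), 0.85)]
ram_cap [(array([0.5654, 0.063 , 0.1668]), 0.39)]
ram [(array([0.5712, 0.0677, 0.0865]), 0.69)]
press [(array([ 0.5418, -0.0874,  0.0641]), 0.72)]
handle [(array([ 0.5877, -0.0124,  0.1256]), 0.68)]
red_anvil [(array([ 0.539 , -0.0898,  0.0643]), 0.78)]
ram_cap [(array([0.5698, 0.066 , 0.1683]), 0.41)]
ram [(array([0.5682, 0.0689, 0.0885]), 0.53)]
press [(array([ 0.587, -0.018, -0.002]), 0.73)]
 t15.59 p [ 0.4501 -0.2499  0.25  ] F [0.2 0.1 0.3] M [ 0.1  -0.01 -0.04] w0.0747 g0.0 j6 1.482
```

View pics/v2.png

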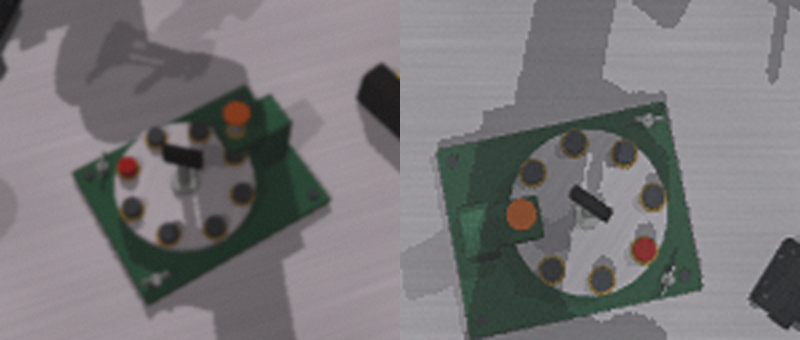

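```bash
cat > press.py <<'E'
from h import *
P=np.array([.5697,.0665,.2])
move_gripper(0.0)
manip.move_ptp(P+[0,0,.03],R(11.4))
print(manip.movel([P[0],P[1],.172],v=.06,guard=5)); 
manip.dwell(.2)
def fz():
    v=[]
    for _ in range(4): v.append(state()['wrist_force'][2]); manip.dwell(.015)
    return np.mean(v)
f0=fz(); rep('start f0 %.2f'%f0)
z=.172; hist=[]
while z>.128 and state()['time']<55:
    f=fz()-f0; hist.append((round(z*1e3,2),round(f,1)))
    if f>14.3: break
    z-=.0005 if f<4.5 else (.0002 if f<12 else .0001)
    manip.movel([P[0],P[1],z],v=.005)
print(hist)
manip.dwell(.4); print('held',fz()-f0); rep()
E
python3 press.py
```

```text
False
start f0 -0.12 t19.68 p [0.5699 0.0665 0.1724] F [ 0.3 -0.4  0.3] M [-0.05 -0.07 -0.02] w0.0007 g0.0 j6 -0.234
[(172.0, np.float64(0.2)), (171.5, np.float64(0.4)), (171.0, np.float64(-0.3)), (170.5, np.float64(0.4)), (170.0, np.float64(0.1)), (169.5, np.float64(-0.0)), (169.0, np.float64(0.2)), (168.5, np.float64(0.1)), (168.0, np.float64(0.8)), (167.5, np.float64(2.3)), (167.0, np.float64(2.1)), (166.5, np.float64(1.9)), (166.0, np.float64(2.3)), (165.5, np.float64(1.9)), (165.0, np.float64(2.0)), (164.5, np.float64(1.8)), (164.0, np.float64(1.7)), (163.5, np.float64(1.7)), (163.0, np.float64(2.2)), (162.5, np.float64(2.4)), (162.0, np.float64(1.9)), (161.5, np.float64(2.4)), (161.0, np.float64(2.2)), (160.5, np.float64(1.8)), (160.0, np.float64(2.2)), (159.5, np.float64(2.3)), (159.0, np.float64(4.1)), (158.5, np.float64(5.5)), (158.3, np.float64(5.9)), (158.1, np.float64(6.1)), (157.9, np.float64(6.6)), (157.7, np.float64(7.7)), (157.5, np.float64(7.9)), (157.3, np.float64(9.1)), (157.1, np.float64(9.4)), (156.9, np.float64(10.1)), (156.7, np.float64(10.6)), (156.5, np.float64(10.8)), (156.3, np.float64(11.4)), (156.1, np.float64(12.3)), (156.0, np.float64(12.3)), (155.9, np.float64(12.1)), (155.8, np.float64(12.7)), (155.7, np.float64(13.3)), (155.6, np.float64(13.0)), (155.5, np.float64(13.3)), (155.4, np.float64(14.1)), (155.3, np.float64(14.0)), (155.2, np.float64(14.5))]
held 14.40082007793583
 t35.41 p [0.5699 0.0665 0.158 ] F [-3.6 -0.3 14.6] M [-0.02  0.73  0.01] w0.0005 g7.2 j6 -0.234
```

```bash
python3 - <<'E'
from h import *
P=[.5697,.0665]
for z in(.1550,.1549):
    manip.movel([*P,z],v=.005); manip.dwell(.25); rep()
manip.movel([*P,.161],v=.01); rep('off')
manip.movel([*P,.26],v=.08); manip.move_ptp([.45,-.25,.25],R(11.4)); manip.dwell(.3)
for cam in('top','scene'):
    p=snap(cam,cam+'3')
    for k in('handle','red_anvil','ram_cap'):print(k,[(np.round(d['location'],4),round(d['conf'],2)) for d in finder.pinpoint(p,k)[:1]])
a=cv2.imread('pics/scene3.png')[130:300,220:420]; b=cv2.imread('pics/top3.png')[120:240,270:420]
cv2.imwrite('pics/v3.png',np.hstack([cv2.resize(a,(400,340),interpolation=2),cv2.resize(b,(400,340),interpolation=2)]))
rep()
E
```

```text
t35.91 p [0.57   0.0665 0.1579] F [-4.1 -0.7 15.4] M [-0.07  0.7   0.02] w0.0004 g7.5 j6 -0.234
 t36.41 p [0.5699 0.0665 0.1579] F [-4.3 -0.3 15.9] M [-0.02  0.71 -0.03] w0.0004 g7.6 j6 -0.234
off t37.17 p [0.5691 0.0665 0.1602] F [-0.2  0.1  0. ] M [-0.04 -0.08  0.06] w0.0004 g0.0 j6 -0.234
handle [(array([ 0.5902, -0.0167,  0.1297]), 0.97)]
red_anvil [(array([ 0.5407, -0.0873,  0.0642]), 0.82)]
ram_cap [(array([0.5648, 0.0674, 0.1572]), 0.53)]
handle [(array([ 0.5106, -0.1184,  0.0124]), 0.72)]
red_anvil [(array([ 0.5384, -0.0934,  0.0657]), 0.79)]
ram_cap [(array([0.5686, 0.0646, 0.1587]), 0.48)]
 t40.53 p [ 0.45 -0.25  0.25] F [-0.3 -0.   0.3] M [-0.01 -0.15  0.02] w0.0002 g0.0 j6 -0.874
```

View pics/v3.png

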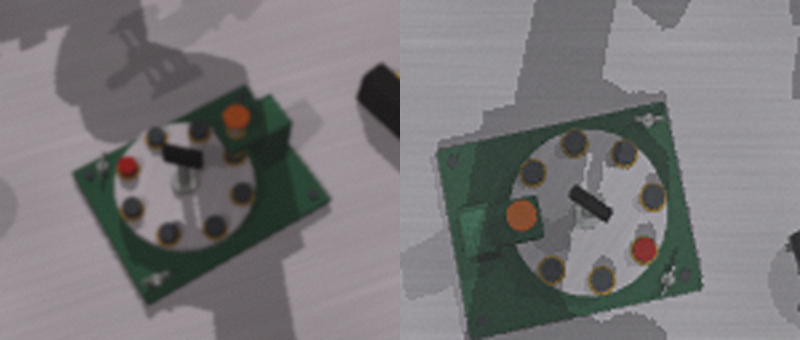

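The picture shows the red anvil unchanged at (644,250), 135° clockwise of its start. The cap is lower, at about 158 mm, so the ram is down on anvil 4. The wing nuts have not moved.

```bash
python3 -c "
from h import *
print(manip.finish_job())"
```

```text
the job is handed in; nothing more can be done
None
```

I turned the turret three clicks clockwise so anvil 4 sits in its click under the ram, pressed the cap with about 15.5 N (an estimated 14 N on the anvil), let go with the ram down, and handed the job in; no verdict came back.

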